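Set out the measuring corner of the club bench

TASK

Set the bench out for the next club. Lift the metal setting block straight up out of its slotted stand and stand it upright just to the left of the small flat carton beside the tape roll, in line with it and square to it, with about a finger's width (20 mm) between them; then lay the grey angle gauge centred on top of the block, lengthwise along it. Also stand the small pot in the middle of the carton's top and stand the small bottle midway in the gap between the carton and the tape roll, on the line joining them; leave the battery and sanding block where they are.

Things in the scene. Friction and masses are not known exactly. Their poses are not given: they have to be found in the camera images.
- block: Setting block, bare aluminium, loose, 0.3 kg, starts in the stand. Body 50 (x) x 44 (y) x 48 mm tall, flat top; on each y face a full-height T rib (neck 14, head 26 mm wide) stands 13 mm out: 70 mm overall along y. Origin: centre of the underside; z up, y through the ribs. Grip the plain x faces, 50 mm apart; turned half round it is the same.
- stand: Slotted stand holding the setting block, grey-painted on a dark foot, fixed; 50 (x) x 92 (y) x 42 mm tall. Upright T slots in its two end blocks (+y, -y), open at the top, hold the block's ribs with 1.5 mm play: it comes out only straight up, free after 36 mm. In it the block's underside is 6 mm, its top 54 mm above the bench; x faces flush. Origin: centre of the underside; axes as the block's.
- gauge: Digital angle gauge, a loose grey box with rounded top edges and a small display, 46 mm (x) x 66 mm (y) x 27 mm tall, 0.13 kg, lying on its flat foot. Origin: centre of the underside; y along its length, z up.
- pot: Small round clear-pink open pot with copper rings fixed in it, loose, 48 mm across, 28 mm tall, 0.05 kg, upright. Origin: centre of the underside, z up.
- bottle: Small glue bottle with a narrow screw cap, loose, standing; 27 mm across, 44 mm to the shoulder, 55 mm to the top of the cap (14 mm across), 0.05 kg. Origin: centre of the underside, z up.
- carton: Small flat carton of tip weights, fixed to the bench, 52 mm (x) x 86 mm (y) x 26 mm tall with a flat top. Origin: centre of the underside; its long axis y points to the left (as seen from the robot, turned by up to 0.45 rad), x away from the robot. Its left is its +y end; the tape roll lies off its -y end. (A like carton far back by the notebook is not meant.)
- tape: Roll of masking tape lying flat, fixed to the bench, 102 mm across, 25 mm tall, centre 172 to 182 mm from the carton's centre, off the carton's right (-y) end. Origin: centre of the underside.
- battery: Single battery cell lying on the bench, 15 x 50 (y) x 15 mm, loose bystander: leave alone. Origin: centre of the underside.
- sander: Cork sanding block lying on the bench, 52 x 94 (y) x 30 mm, loose bystander: leave alone. Origin: centre of the underside.
Mind the look-alikes: they are no part of the job. What is shaped like the gauge but purple is not meant.

How it is judged:
On the way, in this order (a step that is already met when the one before it is completed fails the run):
1. the setting block stands, upright and square, just left of the carton (y of block in the frame of carton between 0.083 and 0.12 m and x of block in the frame of carton between -0.015 and 0.015 m and angle between the x axis of block and the x axis of carton, either way round below 0.2 rad and angle between block's own z axis and vertical below 0.06 rad and height (world z) of block below 0.005 m), for 0.2 s.
2. then the angle gauge lies on top of the block (horizontal distance between gauge and block below 0.012 m and z of gauge in the frame of block between 0.043 and 0.053 m and angle between the x axis of gauge and the x axis of block, either way round below 0.2 rad and angle between gauge's own z axis and vertical below 0.08 rad), for 0.2 s.
At the end, for the whole second after the job is handed in: All released. Block upright, gap to carton 5-42 mm, within 15 mm of its line, 0.2 rad of square; gauge flat on block, pot upright on carton, both centred within 12 mm, gauge lengthwise (0.2 rad); bottle upright, 64-104 mm from carton centre, 20 mm of its axis, >69 mm from tape centre (all of step 1 and all of step 2 and horizontal distance between pot and carton below 0.012 m and height (world z) of pot between 0.021 and 0.031 m and angle between each of pot, bottle's own z axis and vertical below 0.08 rad and y of bottle in the frame of carton between -0.104 and -0.064 m and x of bottle in the frame of carton between -0.02 and 0.02 m and horizontal distance between bottle and tape above 0.069 m and height (world z) of bottle below 0.005 m and linear speed of each of block, gauge, pot, bottle below 0.02 m/s); the robot touches nothing.
It fails at once if the battery is disturbed (moved more than 20 mm) (distance of battery from where it was at the start of the episode above 0.02 m).
It fails at once if the sanding block is disturbed (moved more than 20 mm) (distance of sander from where it was at the start of the episode above 0.02 m).
It fails at once if the block, gauge, pot or bottle is knocked over (angle between any of block, gauge, pot, bottle's own z axis and vertical above 0.6 rad).
It also fails if it takes over 99 s, if anything falls off the work surface, if the arm or the gripper's body presses on something with over 40 N, if the wrist force passes 120 N, or if a joint passes its speed limit or range.

ROBOT

A 6-joint arm with a two-finger parallel gripper is mounted at the origin on a cart in front of the work surface, level with it; the furniture and walls round the work are solid. World frame = base frame: x ahead of the robot, y to its left, z up, the work surface at z = 0. Lengths are in m, angles in rad, forces in N, time in s.
With the tool pointing down it reaches from about 0.35 to 0.775 m from the base axis. Payload 7.3 kg.
Tool frame: the origin (TCP) lies at the very end of the fingers, on their centre line; the grasp point (between the pads) lies 19 mm behind it; z points along the fingers, y is the line along which they close (so a half turn about z gives the same grasp; the last joint's range is limited). The gripper opens to 92 mm and grips with 3 to 60 N. Pads are 19 mm wide; open, the fingers measure 130 mm over their backs; the gripper's body (75 mm by 190 mm) begins 47 mm behind the grasp point.
Start: joints at [1.125, 0.342, 1.524, -0, 1.275, -0.146], TCP at [0.155, 0.502, 0.227] pointing down, gripper open.
Joint ranges: [-2.53, 2.53], [-0.77, 2.02], [0.04, 2.7], [-1, 4.14], [0.28, 2.66], [-3.11, 3.11]. Speed limits (rad/s): [2.57, 2.57, 3.14, 3.14, 3.14, 3.14].

INTERFACE

Orientations are given as [roll, pitch, yaw] about the fixed x, y, z axes, in that order (R = Rz(yaw) Ry(pitch) Rx(roll)).
In Python, from cell import robot gives the robot as it stands. The module is installed in compiled form; this text tells all that it offers.
- The arm moves only by the tool arm_command, never from a script. Its argument "moves" is a list of rows, each a list of 3 entries, a list of its own where there are three numbers: the shift along the tool's x, y, z in m, then the turn, a rotation vector about the tool's x, y, z in rad, then the finger opening in m, from 0 to 0.0918. In form: [[[dx, dy, dz], [ax, ay, az], claw], ...]. A call has exactly 5 rows; each row is the pose to reach, as a shift and turn from the pose commanded when the call began, along the tool's axes at that moment; what a row does not reach only later rows make up. A row lasts 1/10 s, in which the tool goes at most 50 mm and 8.59 degrees, less where a joint would pass 70% of its speed; a pose out of reach is approached as far as the arm can. A call with a gripper value outside its range is refused whole. The fingers move at their own pace and stop on an object; "squeeze" is the grip in N (left out, the last holds). Time passes only in rows, so rows that repeat a pose let the fingers close, or fill a call up. It gives the time, the measured TCP pose, the force, the opening and the grip force at its end, in the units of the state.
- robot.observe(): the state, without advancing time (a new reading comes with each control period).
- robot.read_camera(name): name is "scene" or "top"; returns the picture (384x512x3 uint8, red, green, blue); there is no depth.
- robot.camera_model(name): a dict with "fx", "fy", "cx", "cy" (pixels), "k1" (the pictures are not rectified: a ray, as slopes to the right and down, at radius r is drawn at 1 + k1 r^2 times it, then the intrinsics apply), "R" (3x3) and "t" (3): a world point X has camera coordinates R X + t. Camera axes: x right, y down, z forward; pixel columns grow to the right and rows downward; lengths in m; the calibration is good to about 2 mm. A picture is of the moment at which its call begins. camera_model takes no time and is no camera call.
- robot.hand_in(): hands the job in; it is judged then, once.
The state is a dict: "time": time; "qpos": joint angles; "qvel": joint speeds; "joint_efforts": joint torques, N m; "tool_pos": TCP position; "tool_rot": TCP orientation; "contact_force": force on the tool from outside, world axes, zero at the start; "torque": the same for the moment, N m; "opening": finger opening in m; "grip_force": force on a finger pad.
Only numpy, scipy, OpenCV 4.12 (cv2) and the standard library are available. Lean on these libraries where they do the work, as an engineer would, in place of code of your own. Each camera call takes 0.05 s, during which the arm holds its last target. There are 200 camera calls.

## Working session

There is one attempt and no reset: what is moved stays moved. The work goes in short steps, Python scripts to look and compute and a tool call to move; the robot and the scene stay as the last step left them, time stands still between calls to the robot, and variables do not carry over. Pictures are saved under pics/ and viewed, at most 14 in all, crops included, and the job is handed in when it is done.

Besides the shell and the picture viewer there is one more tool, called after "Emit:" by a JSON object that holds its "api" and its "payload", one argument or row to a line. arm_command: Moves the arm, as the interface text tells. Its arguments: {"type":"object","properties":{"moves":{"type":"array"},"squeeze":{"type":"number"}},"required":["moves"]}

```bash
mkdir -p pics; ls; python3 - <<'E'
from cell import robot
import cv2
for n in("scene","top"):
    im=robot.read_camera(n); cv2.imwrite(f"pics/{n}0.png",im[...,::-1]); 
    cv2.imwrite(f"pics/{n}0b.png",cv2.resize(im[...,::-1],(800,600),interpolation=cv2.INTER_CUBIC)); print(robot.camera_model(n))
print(robot.observe())
E
```

```text
pics
{'fx': 496.68741166711266, 'fy': 496.68741166711266, 'cx': 250.34535180256066, 'cy': 193.15467511525733, 'k1': -0.1069452968775896, 'R': array([[ 0.65573591, -0.75483426, -0.01535118],
       [-0.54463395, -0.45885472, -0.70201581],
       [ 0.52286162,  0.46869775, -0.71199589]]), 't': array([-0.16258635,  0.43057737,  0.65314742])}
{'fx': 373.90089285806437, 'fy': 373.90089285806437, 'cx': 252.93401102737576, 'cy': 194.0358110594292, 'k1': -0.10967556393454411, 'R': array([[-0.0032795 , -0.99989845,  0.01386817],
       [-0.99350672,  0.00168071, -0.11376107],
       [ 0.11372621, -0.0141512 , -0.99341134]]), 't': array([0.20663127, 0.53363179, 0.83258139])}
{'time': 0.1, 'qpos': array([ 1.12501185e+00,  3.42624606e-01,  1.52489944e+00, -6.83732290e-06,
        1.27538793e+00, -1.46007934e-01]), 'qvel': array([-0.00023094, -0.00086445, -0.00192767, -0.00140312,  0.00049161,
       -0.00191374]), 'joint_efforts': array([ 1.57749557e-03, -4.32003951e+01, -2.44697821e+01,  7.18351454e-02,
        5.24630724e-02, -4.55211864e-05]), 'tool_pos': array([0.15486834, 0.5012721 , 0.22613691]), 'tool_rot': array([-3.14028641e+00, -1.85479460e-04,  2.84181798e+00]), 'contact_force': array([-0.39078742, -0.19790834, -0.45439901]), 'torque': array([ 0.06189948, -0.024189  , -0.03031412]), 'grip_force': 0.0, 'opening': 0.09178458958136192}
```

View pics/top0b.png

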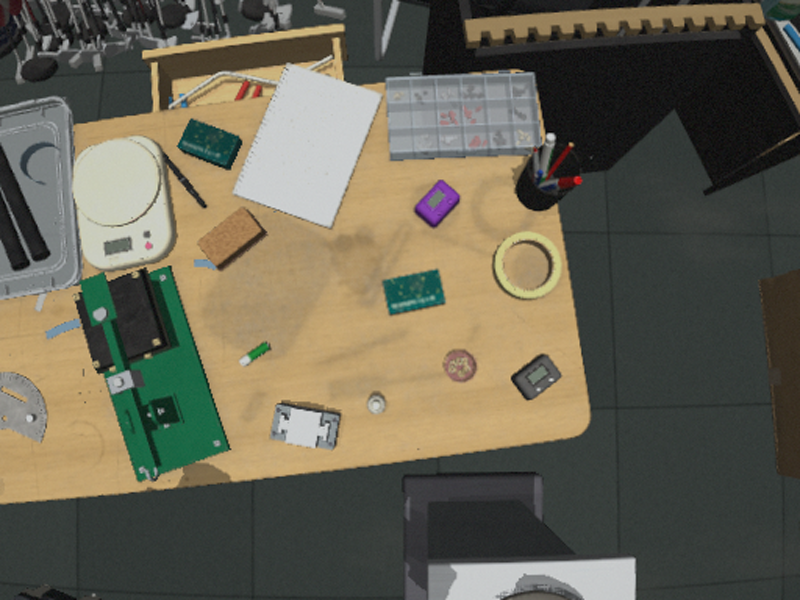

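View pics/scene0b.png

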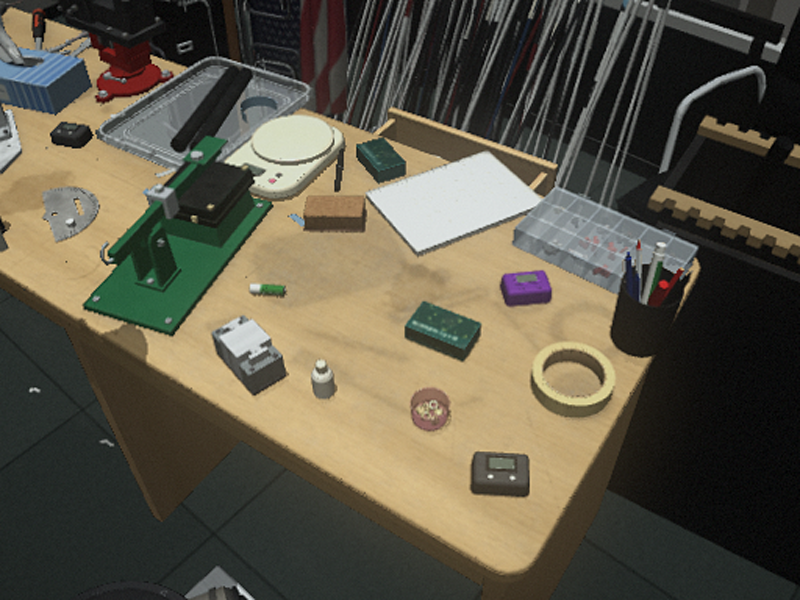

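The top view shows (in 800x600 px) the stand and block at (306,425), bottle (376,402), pot (459,365), gauge (536,376), carton (414,292), tape (527,265), battery (255,354) and sander (232,238). The purple gauge at (437,203) is a decoy. Next I'll measure with masks, casting onto the mid-height planes.

```bash
cat > h.py <<'E'
import numpy as np, cv2
from cell import robot
def cast(name,px,z):
    m=robot.camera_model(name); K=np.array([[m['fx'],0,m['cx']],[0,m['fy'],m['cy']],[0,0,1]])
    n=cv2.undistortPoints(np.asarray(px,float).reshape(-1,1,2),K,np.array([m['k1'],0,0,0,0.])).reshape(-1,2)
    d=np.c_[n,np.ones(len(n))]@m['R']; C=-m['R'].T@m['t']
    return (C+d*((np.asarray(z)-C[2])/d[:,2])[:,None])[:,:2]
def proj(name,X):
    m=robot.camera_model(name); K=np.array([[m['fx'],0,m['cx']],[0,m['fy'],m['cy']],[0,0,1]])
    return cv2.projectPoints(np.asarray(X,float).reshape(-1,1,3),cv2.Rodrigues(m['R'])[0],m['t'],K,np.array([m['k1'],0,0,0,0.]))[0].reshape(-1,2)
def blob(mask,seed,r):
    m=np.zeros_like(mask); x,y=map(int,seed); m[y-r:y+r,x-r:x+r]=mask[y-r:y+r,x-r:x+r]
    m=cv2.morphologyEx(m,cv2.MORPH_OPEN,np.ones((2,2),np.uint8))
    c=cv2.findContours(m,cv2.RETR_EXTERNAL,cv2.CHAIN_APPROX_NONE)[0]
    return max(c,key=cv2.contourArea).reshape(-1,2).astype(float)
def rect(P):
    (c,s,a)=cv2.minAreaRect((P*1000).astype(np.float32)); 
    a=np.radians(a)+(np.pi/2 if s[0]>=s[1] else 0)   # short side = x axis ; angle of the short axis... 
    # opencv: s[0] along angle a
    a=np.radians(cv2.minAreaRect((P*1000).astype(np.float32))[2]); 
    if s[0]>s[1]: a+=np.pi/2
    a=(a+np.pi/2)%np.pi-np.pi/2
    return np.round(c,1),np.round(sorted(s),1),round(a,3)  # a = yaw of short (x) axis
E
python3 - <<'E'
from h import *
im=cv2.imread("pics/top0.png"); hsv=cv2.cvtColor(im,cv2.COLOR_BGR2HSV); H,S,V=cv2.split(hsv)
wood=((H>8)&(H<25)&(S>60)&(V>130))
nw=(~wood).astype(np.uint8)*255
for n,s,r,h,m in [("carton",(265,187),30,.026,((H>60)&(H<100)&(S>60))),("gauge",(343,241),24,.027,V<120),("pot",(294,233),16,.028,nw>0),("battery",(163,226),16,.015,(nw>0)),("sander",(148,152),32,.03,((V<175)&(S>100))),("standtop",(196,272),30,.042,nw>0),("blocktop",(196,272),30,.054,(V>170)&(S<50)),("tape",(337,170),32,.025,((H>20)&(H<40)&(S<140)&(V>150))),("bottle",(241,257),16,.044,(nw>0))]:
    try:
        c=blob((m.astype(np.uint8))*255,s,r); z=h if n in("standtop","blocktop") else h/2
        P=cast("top",c,z); M=cv2.moments((P*1000).astype(np.float32)); print(n,rect(P),np.round([M['m10']/M['m00'],M['m01']/M['m00']],1),len(c))
        cv2.polylines(im,[c.astype(int)],True,(0,0,255),1)
    except Exception as e: print(n,e)
cv2.imwrite("pics/seg.png",cv2.resize(im[90:310,120:390],None,fx=2.9,fy=2.7,interpolation=cv2.INTER_NEAREST))
E
```

```text
carton (array([551.9, 175.6]), array([52.4, 85.1]), np.float64(0.204)) [551.7 175.5] 107
gauge (array([423.4,  -6.9]), array([47.1, 67. ]), np.float64(0.633)) [423.7  -6.2] 90
pot (array([439.8, 106.4]), array([44. , 44.5]), np.float64(-1.118)) [440.  103.7] 100
battery (array([459.1, 415.3]), array([15.8, 52.7]), np.float64(0.59)) [459.5 414.2] 44
sander (array([635.6, 454.5]), array([58. , 94.2]), np.float64(0.675)) [636.5 455.3] 105
standtop (array([356.7, 332.5]), array([60.7, 95.5]), np.float64(-0.164)) [356.3 332.3] 125
blocktop (array([353.5, 334.6]), array([49.4, 69.2]), np.float64(-0.161)) [353.8 334.7] 117
tape (array([593.9,  -1.1]), array([102.1, 102.4]), np.float64(1.545)) [594.   -0.7] 121
bottle (array([386.8, 233. ]), array([22.8, 29.5]), np.float64(1.569)) [386.2 232.2] 34
```

View pics/seg.png

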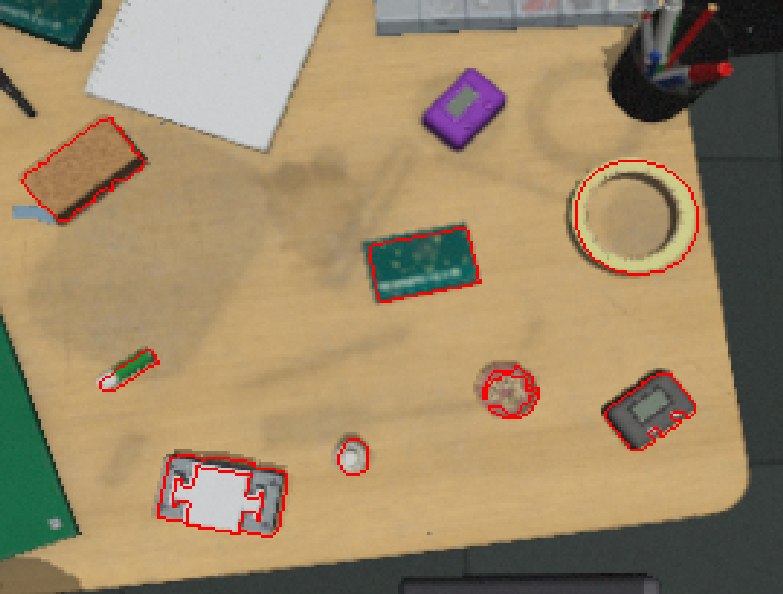

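The segmentation checks out: block top 49x69 mm, carton 52x85, gauge 47x67, and tape 102 mm across, 181 mm from the carton. Next I'll work out the first moves.

```bash
cat > go.py <<'E'
import sys; from cell import robot; import numpy as np
# go.py x y z yaw [x y z yaw ...] mm/rad: shift (m, in the tool axes at the start of each leg) and az; legs chain
s=robot.observe(); p=np.array(s['tool_pos']); yaw=s['tool_rot'][2]
print("t",round(s['time'],2),np.round(p*1000,1),np.round(s['tool_rot'],3),"open",round(s['opening'],4))
v=list(map(float,sys.argv[1:]))
for i in range(0,len(v),4):
    q=np.array(v[i:i+3])/1000; d=q-p; c,k=np.cos(yaw),np.sin(yaw)
    dy=(v[i+3]-yaw+np.pi)%(2*np.pi)-np.pi
    print("shift",np.round([c*d[0]+k*d[1],k*d[0]-c*d[1],-d[2]],4),"az",round(-dy,3)); p=q; yaw=v[i+3]
E
python3 go.py 353.5 334.6 120 2.142 353.5 334.6 120 1.41
```

```text
t 0.1 [154.9 501.3 226.1] [-3.14  -0.     2.842] open 0.0918
shift [-0.239  -0.1006  0.1061] az 0.7
shift [ 0.  0. -0.] az 0.732
```

Emit:
{"api": "arm_command", "payload": {
  "moves": [
    [[-0.036, -0.016, 0.01], [0, 0, 0.14], 0.085],
    [[-0.072, -0.032, 0.02], [0, 0, 0.28], 0.085],
    [[-0.108, -0.048, 0.03], [0, 0, 0.42], 0.085],
    [[-0.144, -0.064, 0.04], [0, 0, 0.56], 0.085],
    [[-0.18, -0.08, 0.05], [0, 0, 0.7], 0.085]
  ]
}}

```text
time: 0.6
tool_pos: [0.3041, 0.3707, 0.1761]
tool_rot: [-3.141, 0.0, 2.136]
contact_force: [0.2, 0.6, -0.4]
opening: 0.0847
grip_force: 0.0
```

```bash
python3 go.py 353.5 334.6 120 1.41
```

```text
t 0.6 [304.1 370.7 176.1] [-3.141  0.     2.136] open 0.0847
shift [-0.057   0.0223  0.0561] az 0.726
```

Emit:
{"api": "arm_command", "payload": {
  "moves": [
    [[-0.012, 0.005, 0.01], [0, 0, 0.145], 0.08],
    [[-0.024, 0.009, 0.022], [0, 0, 0.29], 0.08],
    [[-0.036, 0.014, 0.034], [0, 0, 0.435], 0.08],
    [[-0.048, 0.019, 0.045], [0, 0, 0.58], 0.08],
    [[-0.057, 0.022, 0.056], [0, 0, 0.726], 0.08]
  ]
}}

```text
time: 1.1
tool_pos: [0.3532, 0.3354, 0.12]
tool_rot: [-3.141, 0.0, 1.409]
contact_force: [-0.3, -0.5, 0.5]
opening: 0.0799
grip_force: 0.0
```

```bash
python3 go.py 353.5 334.6 17 1.41
```

```text
t 1.1 [353.2 335.4 120. ] [-3.141  0.     1.409] open 0.0799
shift [-0.0007  0.0005  0.103 ] az -0.001
```

Emit:
{"api": "arm_command", "payload": {
  "moves": [
    [[-0.0005, 0.0005, 0.03], [0, 0, 0], 0.08],
    [[-0.0005, 0.0005, 0.055], [0, 0, 0], 0.08],
    [[-0.0005, 0.0005, 0.075], [0, 0, 0], 0.08],
    [[-0.0005, 0.0005, 0.092], [0, 0, 0], 0.08],
    [[-0.0005, 0.0005, 0.103], [0, 0, 0], 0.08]
  ]
}}

```text
time: 1.6
tool_pos: [0.3525, 0.3349, 0.0163]
tool_rot: [-3.14, 0.001, 1.416]
contact_force: [0.1, -0.1, -0.2]
opening: 0.0802
grip_force: 0.0
```

Emit:
{"api": "arm_command", "payload": {
  "moves": [
    [[0, 0, 0], [0, 0, 0], 0.056],
    [[0, 0, 0], [0, 0, 0], 0.054],
    [[0, 0, 0], [0, 0, 0], 0.05],
    [[0, 0, 0], [0, 0, 0], 0.045],
    [[0, 0, 0], [0, 0, 0], 0.045]
  ],
  "squeeze": 15
}}

```text
time: 2.1
tool_pos: [0.356, 0.3356, 0.0188]
tool_rot: [3.136, -0.002, 1.416]
contact_force: [9.3, -4.8, -1.5]
opening: 0.0499
grip_force: 15.0
```

Emit:
{"api": "arm_command", "payload": {
  "moves": [
    [[0, 0.001, 0], [0, 0, 0], 0.045],
    [[0, 0.0015, 0], [0, 0, 0], 0.045],
    [[0, 0.002, 0], [0, 0, 0], 0.045],
    [[0, 0.002, 0], [0, 0, 0], 0.045],
    [[0, 0.002, 0], [0, 0, 0], 0.045]
  ]
}}

```text
time: 2.6
tool_pos: [0.356, 0.3356, 0.0187]
tool_rot: [3.139, -0.002, 1.416]
contact_force: [2.9, -1.1, 7.2]
opening: 0.0503
grip_force: 15.0
```

Emit:
{"api": "arm_command", "payload": {
  "moves": [
    [[0, 0.001, 0], [0, 0, 0], 0.045],
    [[0, 0.001, -0.003], [0, 0, 0], 0.045],
    [[0, 0.001, -0.008], [0, 0, 0], 0.045],
    [[0, 0.001, -0.014], [0, 0, 0], 0.045],
    [[0, 0.001, -0.02], [0, 0, 0], 0.045]
  ],
  "squeeze": 35
}}

```text
time: 3.1
tool_pos: [0.3558, 0.3347, 0.038]
tool_rot: [-3.141, 0.001, 1.416]
contact_force: [2.5, -0.4, -5.0]
opening: 0.0499
grip_force: 34.9
```

Force is about 3 to 5 N, so the block is rising freely. I'll lift it on to about z 90 mm.

Emit:
{"api": "arm_command", "payload": {
  "moves": [
    [[0, 0, -0.01], [0, 0, 0], 0.045],
    [[0, 0, -0.02], [0, 0, 0], 0.045],
    [[0, 0, -0.03], [0, 0, 0], 0.045],
    [[0, 0, -0.04], [0, 0, 0], 0.045],
    [[0, 0, -0.055], [0, 0, 0], 0.045]
  ]
}}

```text
time: 3.6
tool_pos: [0.3553, 0.3346, 0.0933]
tool_rot: [-3.14, 0.001, 1.416]
contact_force: [0.4, 0.3, -3.1]
opening: 0.0497
grip_force: 34.9
```

```bash
python3 go.py 532.1 271.5 90 1.775; python3 - <<'E'
from h import *
im=robot.read_camera("scene")[...,::-1]; cv2.imwrite("pics/s1.png",cv2.resize(im[130:330,60:420],(792,440),interpolation=cv2.INTER_CUBIC))
E
```

```text
t 3.6 [355.3 334.6  93.3] [-3.140e+00  1.000e-03  1.416e+00] open 0.0497
shift [-0.0351  0.1844  0.0033] az -0.359
```

View pics/s1.png

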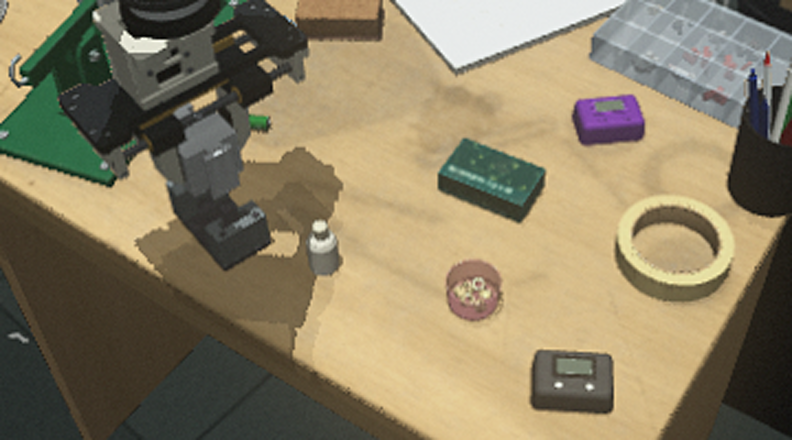

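The block is clear of the stand and held level. I'll carry it over its place.

Emit:
{"api": "arm_command", "payload": {
  "moves": [
    [[-0.006, 0.032, 0], [0, 0, -0.06], 0.045],
    [[-0.014, 0.075, 0], [0, 0, -0.144], 0.045],
    [[-0.023, 0.118, 0], [0, 0, -0.23], 0.045],
    [[-0.03, 0.158, 0], [0, 0, -0.31], 0.045],
    [[-0.035, 0.1855, 0.003], [0, 0, -0.359], 0.045]
  ]
}}

```text
time: 4.15
tool_pos: [0.5365, 0.2706, 0.0901]
tool_rot: [3.14, -0.0, 1.776]
contact_force: [-0.2, 0.4, -3.2]
opening: 0.0496
grip_force: 34.9
```

```bash
python3 go.py 533 271.5 16 1.775; python3 - <<'E'
from h import *
im=robot.read_camera("top")[...,::-1]; cv2.imwrite("pics/t1.png",cv2.resize(im[110:290,120:380],(780,540),interpolation=cv2.INTER_CUBIC))
E
```

```text
t 4.15 [536.5 270.6  90.1] [ 3.14  -0.     1.776] open 0.0496
shift [ 0.0016 -0.0033  0.0741] az 0.001
```

View pics/t1.png

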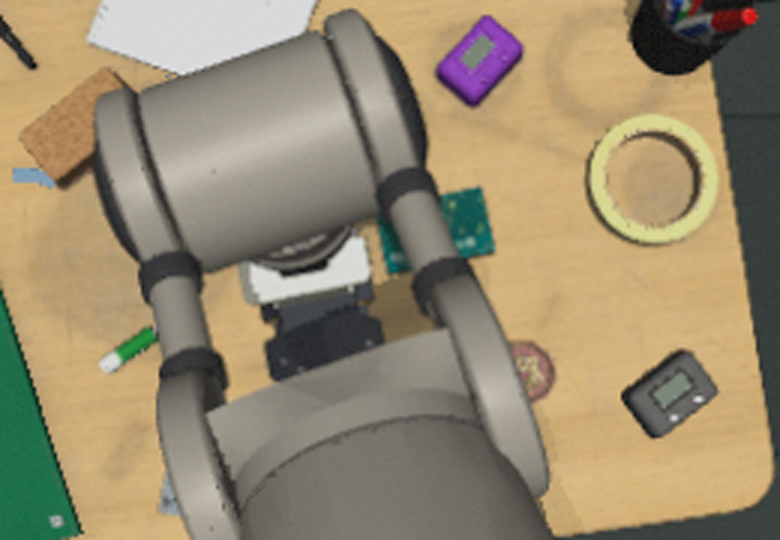

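The arm hides the block from the top camera, and the carton shows at (435,230). I'll lower it.

Emit:
{"api": "arm_command", "payload": {
  "moves": [
    [[0.001, -0.002, 0.02], [0, 0, 0], 0.045],
    [[0.001, -0.003, 0.04], [0, 0, 0], 0.045],
    [[0.001, -0.003, 0.055], [0, 0, 0], 0.045],
    [[0.001, -0.003, 0.066], [0, 0, 0], 0.045],
    [[0.001, -0.003, 0.073], [0, 0, 0], 0.045]
  ]
}}

```text
time: 4.7
tool_pos: [0.5302, 0.2721, 0.0158]
tool_rot: [-3.14, 0.0, 1.775]
contact_force: [0.8, 0.1, -3.6]
opening: 0.0501
grip_force: 34.9
```

Emit:
{"api": "arm_command", "payload": {
  "moves": [
    [[0, 0, 0.001], [0, 0, 0], 0.045],
    [[0, 0, 0.002], [0, 0, 0], 0.045],
    [[0, 0, 0.003], [0, 0, 0], 0.045],
    [[0, 0, 0.004], [0, 0, 0], 0.045],
    [[0, 0, 0.004], [0, 0, 0], 0.045]
  ]
}}

```text
time: 5.2
tool_pos: [0.531, 0.2721, 0.013]
tool_rot: [3.141, -0.0, 1.775]
contact_force: [0.1, 0.4, -2.6]
opening: 0.0503
grip_force: 34.9
```

Emit:
{"api": "arm_command", "payload": {
  "moves": [
    [[0, 0, 0.0005], [0, 0, 0], 0.045],
    [[0, 0, 0.001], [0, 0, 0], 0.045],
    [[0, 0, 0.0015], [0, 0, 0], 0.045],
    [[0, 0, 0.002], [0, 0, 0], 0.045],
    [[0, 0, 0.002], [0, 0, 0], 0.045]
  ]
}}

```text
time: 5.7
tool_pos: [0.531, 0.2721, 0.0127]
tool_rot: [3.141, -0.0, 1.775]
contact_force: [-3.8, -2.0, 12.4]
opening: 0.0499
grip_force: 34.9
```

The block has made contact. Release and retreat.

Emit:
{"api": "arm_command", "payload": {
  "moves": [
    [[0, 0, -0.0005], [0, 0, 0], 0.045],
    [[0, 0, -0.0005], [0, 0, 0], 0.054],
    [[0, 0, -0.0005], [0, 0, 0], 0.065],
    [[0, 0, -0.0005], [0, 0, 0], 0.075],
    [[0, 0, -0.0005], [0, 0, 0], 0.075]
  ]
}}

```text
time: 6.2
tool_pos: [0.5309, 0.2721, 0.0111]
tool_rot: [3.141, -0.0, 1.775]
contact_force: [0.2, 1.0, -0.1]
opening: 0.0726
grip_force: 0.0
```

Emit:
{"api": "arm_command", "payload": {
  "moves": [
    [[0, 0, -0.01], [0, 0, 0], 0.075],
    [[0, 0, -0.03], [0, 0, 0], 0.075],
    [[0, 0, -0.06], [0, 0, 0], 0.075],
    [[0, 0, -0.09], [0, 0, 0], 0.075],
    [[0, 0, -0.11], [0, 0, 0], 0.075]
  ]
}}

```text
time: 6.7
tool_pos: [0.5316, 0.2724, 0.1242]
tool_rot: [3.138, -0.001, 1.775]
contact_force: [-0.1, -1.2, 0.5]
opening: 0.0743
grip_force: 0.0
```

```bash
python3 go.py 424.5 -6.9 110 1.99  424.5 -6.9 110 2.204
```

```text
t 6.7 [531.6 272.4 124.2] [ 3.138e+00 -1.000e-03  1.775e+00] open 0.0743
shift [-0.2518 -0.1615  0.0142] az -0.215
shift [ 0.  0. -0.] az -0.214
```

Emit:
{"api": "arm_command", "payload": {
  "moves": [
    [[-0.02, -0.013, 0], [0, 0, -0.03], 0.08],
    [[-0.05, -0.032, 0], [0, 0, -0.08], 0.08],
    [[-0.085, -0.054, 0], [0, 0, -0.13], 0.08],
    [[-0.12, -0.077, 0], [0, 0, -0.18], 0.08],
    [[-0.155, -0.1, 0], [0, 0, -0.215], 0.08]
  ]
}}

```text
time: 7.2
tool_pos: [0.4637, 0.0988, 0.1219]
tool_rot: [3.14, 0.0, 1.992]
contact_force: [0.0, -0.2, -0.1]
opening: 0.0798
grip_force: 0.0
```

```bash
python3 go.py 424.5 -6.9 110 2.204
```

```text
t 7.2 [463.7  98.8 121.9] [3.14  0.    1.992] open 0.0798
shift [-0.0804 -0.079   0.0119] az -0.212
```

Emit:
{"api": "arm_command", "payload": {
  "moves": [
    [[-0.022, -0.022, 0], [0, 0, -0.06], 0.08],
    [[-0.045, -0.044, 0], [0, 0, -0.12], 0.08],
    [[-0.065, -0.064, 0.005], [0, 0, -0.17], 0.08],
    [[-0.08, -0.079, 0.012], [0, 0, -0.212], 0.08],
    [[-0.08, -0.079, 0.012], [0, 0, -0.212], 0.08]
  ]
}}

```text
time: 7.7
tool_pos: [0.4237, -0.0068, 0.1093]
tool_rot: [-3.141, -0.0, 2.199]
contact_force: [0.1, 0.9, -1.0]
opening: 0.08
grip_force: 0.0
```

```bash
python3 go.py 424.5 -6.9 3 2.204; python3 - <<'E'
from h import *
im=robot.read_camera("top")[...,::-1]; cv2.imwrite("pics/t2r.png",im); cv2.imwrite("pics/t2.png",cv2.resize(im[110:290,120:380],(780,540),interpolation=cv2.INTER_CUBIC))
E
```

```text
t 7.7 [423.7  -6.8 109.3] [-3.141 -0.     2.199] open 0.08
shift [-0.0006  0.0006  0.1063] az -0.005
```

View pics/t2.png

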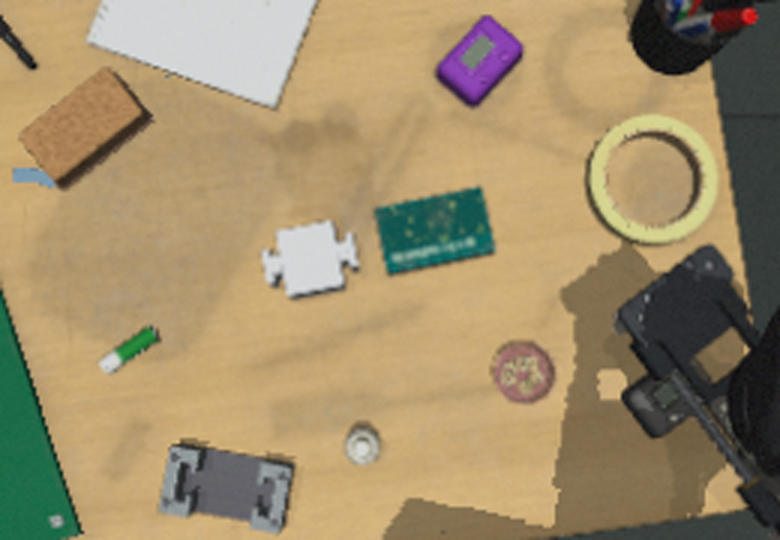

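The block stands at (312,259), just left of the carton at (435,230). The pot is at (522,372) and the bottle cap at (362,443). I'll measure these and go down onto the gauge.

```bash
python3 - <<'E'
from h import *
im=cv2.imread("pics/t2r.png"); H,S,V=cv2.split(cv2.cvtColor(im,cv2.COLOR_BGR2HSV))
c=blob(((V>170)&(S<50)).astype(np.uint8)*255,(224,196),18); print("block",rect(cast("top",c,.048)))
c=blob(((H>60)&(H<100)&(S>60)).astype(np.uint8)*255,(265,187),30); C=rect(cast("top",c,.013)); print("carton",C)
# pot: pinkish hue outline
m=((H<8)|(H>165))&(S>40)
c=blob(m.astype(np.uint8)*255,(294,234),16); print("pot",rect(cast("top",c,.014)))
print("pot eye",cast("top",[[120+522/3,110+372/3]],.014),"cap",cast("top",[[120+362/3,110+442/3]],.055))
m=(S<60); c=blob(m.astype(np.uint8)*255,(241,257),12); print("bottle",rect(cast("top",c,.03)))
E
```

```text
block (array([527.1, 271.4]), array([49.3, 70.3]), np.float64(0.18))
carton (array([551.9, 175.6]), array([52.4, 85.1]), np.float64(0.204))
pot (array([455.2, 115.5]), array([ 8.7, 26.2]), np.float64(0.409))
pot eye [[0.44214229 0.10987144]] cap [[0.39117943 0.23309832]]
bottle (array([385. , 232.8]), array([22.6, 24.7]), np.float64(1.569))
```

Emit:
{"api": "arm_command", "payload": {
  "moves": [
    [[0, 0, 0.03], [0, 0, 0], 0.08],
    [[0, 0, 0.06], [0, 0, 0], 0.08],
    [[0, 0, 0.085], [0, 0, 0], 0.08],
    [[0, 0, 0.1], [0, 0, 0], 0.08],
    [[0, 0, 0.106], [0, 0, 0], 0.08]
  ]
}}

```text
time: 8.25
tool_pos: [0.4247, -0.0042, 0.0023]
tool_rot: [-3.141, -0.001, 2.202]
contact_force: [0.1, 0.1, 0.2]
opening: 0.0798
grip_force: 0.0
```

Emit:
{"api": "arm_command", "payload": {
  "moves": [
    [[0, 0, 0], [0, 0, 0], 0.06],
    [[0, 0, 0], [0, 0, 0], 0.05],
    [[0, 0, 0], [0, 0, 0], 0.045],
    [[0, 0, 0], [0, 0, 0], 0.04],
    [[0, 0, 0], [0, 0, 0], 0.04]
  ],
  "squeeze": 15
}}

```text
time: 8.75
tool_pos: [0.4251, -0.0052, 0.0038]
tool_rot: [3.141, 0.001, 2.202]
contact_force: [-0.5, -0.4, 2.1]
opening: 0.0449
grip_force: 6.4
```

Emit:
{"api": "arm_command", "payload": {
  "moves": [
    [[0, 0, 0], [0, 0, 0], 0.038],
    [[0, 0, -0.01], [0, 0, 0], 0.038],
    [[0, 0, -0.03], [0, 0, 0], 0.038],
    [[0, 0, -0.07], [0, 0, 0], 0.038],
    [[0, 0, -0.11], [0, 0, 0], 0.038]
  ],
  "squeeze": 20
}}

```text
time: 9.25
tool_pos: [0.4236, -0.0051, 0.1145]
tool_rot: [-3.14, -0.002, 2.202]
contact_force: [1.7, -0.2, -0.8]
opening: 0.0443
grip_force: 19.9
```

```bash
python3 go.py 478 130 113 1.99 531 272 113 1.775
```

```text
t 9.25 [423.6  -5.1 114.5] [-3.140e+00 -2.000e-03  2.202e+00] open 0.0443
shift [0.077  0.1236 0.0015] az 0.212
shift [ 0.1081  0.1062 -0.    ] az 0.215
```

Emit:
{"api": "arm_command", "payload": {
  "moves": [
    [[0.01, 0.016, 0], [0, 0, 0.03], 0.038],
    [[0.025, 0.041, 0], [0, 0, 0.07], 0.038],
    [[0.043, 0.069, 0], [0, 0, 0.12], 0.038],
    [[0.06, 0.097, 0], [0, 0, 0.17], 0.038],
    [[0.077, 0.1235, 0], [0, 0, 0.212], 0.038]
  ]
}}

```text
time: 9.75
tool_pos: [0.479, 0.131, 0.1137]
tool_rot: [-3.141, -0.0, 1.988]
contact_force: [1.0, -0.3, -0.4]
opening: 0.0441
grip_force: 19.9
```

Emit:
{"api": "arm_command", "payload": {
  "moves": [
    [[0.027, 0.026, 0], [0, 0, 0.05], 0.038],
    [[0.054, 0.053, 0], [0, 0, 0.11], 0.038],
    [[0.08, 0.079, 0], [0, 0, 0.16], 0.038],
    [[0.1, 0.098, 0], [0, 0, 0.2], 0.038],
    [[0.108, 0.106, 0], [0, 0, 0.215], 0.038]
  ]
}}

```text
time: 10.25
tool_pos: [0.5319, 0.2737, 0.1134]
tool_rot: [3.142, -0.0, 1.776]
contact_force: [1.1, -0.0, -2.2]
opening: 0.0442
grip_force: 19.9
```

```bash
python3 go.py 531 272 58 1.775; python3 - <<'E'
from h import *
im=robot.read_camera("scene")[...,::-1]; cv2.imwrite("pics/s2.png",cv2.resize(im[100:300,130:390],(780,600),interpolation=cv2.INTER_CUBIC))
E
```

```text
t 10.25 [531.9 273.7 113.4] [ 3.142 -0.     1.776] open 0.0442
shift [-0.0015 -0.0012  0.0554] az 0.001
```

View pics/s2.png

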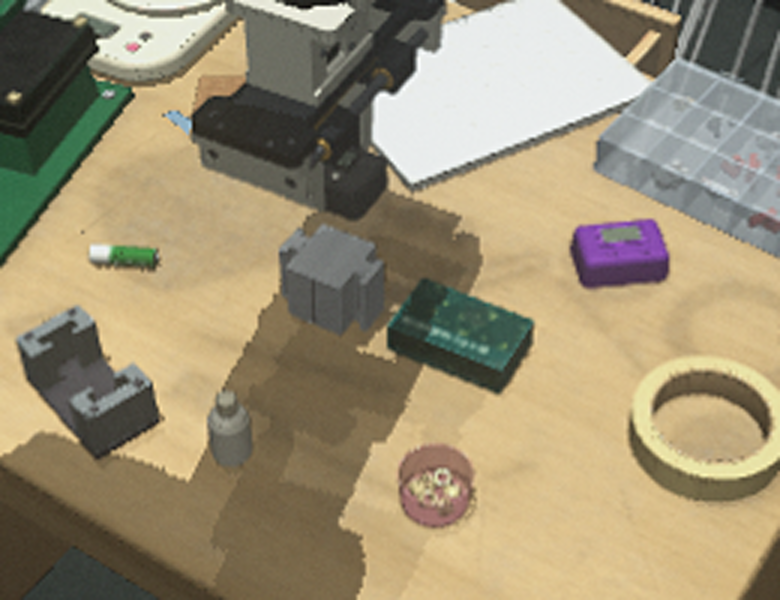

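```bash
python3 - <<'E'
from h import *
print(proj("scene",[[.532,.2737,.113],[.532,.2737,.132],[.424,-.007,.027]]), proj("top",[[.424,-.007,.013]]))
im=robot.read_camera("scene")[...,::-1]; a=cv2.resize(im[60:200,170:290],(480,560),interpolation=cv2.INTER_CUBIC)
b=cv2.resize(im[250:350,270:370],(300,300)); b=cv2.copyMakeBorder(b,0,260,0,0,0)
cv2.imwrite("pics/s3.png",np.hstack([a,b]))
E
```

```text
[[239.15680724 160.6632879 ]
 [238.85277914 153.3599443 ]
 [319.95882855 299.56385104]] [[343.67309998 241.40625717]]
```

View pics/s3.png

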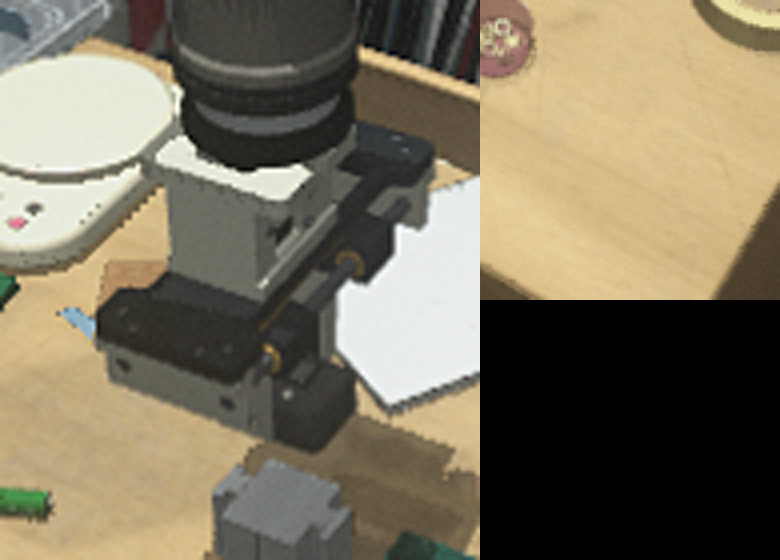

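The gauge is in the grip and level: its dark end shows below the gripper and its old place is empty. Lower it onto the block.

Emit:
{"api": "arm_command", "payload": {
  "moves": [
    [[-0.001, -0.001, 0.02], [0, 0, 0], 0.038],
    [[-0.001, -0.001, 0.037], [0, 0, 0], 0.038],
    [[-0.001, -0.001, 0.048], [0, 0, 0], 0.038],
    [[-0.001, -0.001, 0.055], [0, 0, 0], 0.038],
    [[-0.001, -0.001, 0.057], [0, 0, 0], 0.038]
  ]
}}

```text
time: 10.85
tool_pos: [0.5308, 0.2697, 0.0558]
tool_rot: [-3.14, 0.0, 1.774]
contact_force: [-0.5, 0.3, -1.2]
opening: 0.044
grip_force: 19.9
```

Emit:
{"api": "arm_command", "payload": {
  "moves": [
    [[0, 0, 0.001], [0, 0, 0], 0.038],
    [[0, 0, 0.002], [0, 0, 0], 0.038],
    [[0, 0, 0.003], [0, 0, 0], 0.038],
    [[0, 0, 0.0035], [0, 0, 0], 0.038],
    [[0, 0, 0.0035], [0, 0, 0], 0.038]
  ]
}}

```text
time: 11.35
tool_pos: [0.5311, 0.2705, 0.0528]
tool_rot: [3.141, -0.0, 1.775]
contact_force: [-0.2, -0.1, -1.5]
opening: 0.044
grip_force: 19.9
```

Emit:
{"api": "arm_command", "payload": {
  "moves": [
    [[0, 0, 0.0005], [0, 0, 0], 0.038],
    [[0, 0, 0.001], [0, 0, 0], 0.038],
    [[0, 0, 0.0015], [0, 0, 0], 0.038],
    [[0, 0, 0.002], [0, 0, 0], 0.038],
    [[0, 0, 0.002], [0, 0, 0], 0.038]
  ]
}}

```text
time: 11.85
tool_pos: [0.5312, 0.2705, 0.0518]
tool_rot: [3.141, -0.0, 1.775]
contact_force: [-3.4, -1.2, 6.6]
opening: 0.044
grip_force: 20.2
```

Emit:
{"api": "arm_command", "payload": {
  "moves": [
    [[0, 0, -0.0005], [0, 0, 0], 0.04],
    [[0, 0, -0.0005], [0, 0, 0], 0.046],
    [[0, 0, -0.0005], [0, 0, 0], 0.055],
    [[0, 0, -0.0005], [0, 0, 0], 0.068],
    [[0, 0, -0.0005], [0, 0, 0], 0.075]
  ]
}}

```text
time: 12.35
tool_pos: [0.5311, 0.2704, 0.051]
tool_rot: [-3.141, -0.0, 1.775]
contact_force: [0.5, 0.2, 0.5]
opening: 0.0657
grip_force: 0.0
```

Emit:
{"api": "arm_command", "payload": {
  "moves": [
    [[0, 0, -0.005], [0, 0, 0], 0.08],
    [[0, 0, -0.015], [0, 0, 0], 0.08],
    [[0, 0, -0.03], [0, 0, 0], 0.08],
    [[0, 0, -0.05], [0, 0, 0], 0.08],
    [[0, 0, -0.07], [0, 0, 0], 0.08]
  ]
}}

```text
time: 12.85
tool_pos: [0.5312, 0.2705, 0.1228]
tool_rot: [3.141, -0.0, 1.775]
contact_force: [0.8, 0.8, -0.1]
opening: 0.0801
grip_force: 0.0
```

```bash
python3 go.py 445 40 120 1.775
```

```text
t 12.85 [531.2 270.5 122.8] [ 3.141 -0.     1.775] open 0.0801
shift [-0.2083 -0.1311  0.0028] az -0.0
```

Emit:
{"api": "arm_command", "payload": {
  "moves": [
    [[-0.03, -0.018, 0], [0, 0, 0], 0.08],
    [[-0.07, -0.044, 0], [0, 0, 0], 0.08],
    [[-0.115, -0.072, 0], [0, 0, 0], 0.08],
    [[-0.16, -0.1, 0], [0, 0, 0], 0.08],
    [[-0.2, -0.125, 0], [0, 0, 0], 0.08]
  ]
}}

```text
time: 13.35
tool_pos: [0.4497, 0.0508, 0.1222]
tool_rot: [3.14, 0.001, 1.776]
contact_force: [1.0, -0.3, 0.5]
opening: 0.0798
grip_force: 0.0
```

```bash
python3 - <<'E'
from h import *
im=np.ascontiguousarray(robot.read_camera("top")[...,::-1]); cv2.imwrite("pics/t3r.png",im); H,S,V=cv2.split(cv2.cvtColor(im,cv2.COLOR_BGR2HSV))
c=blob((V<120).astype(np.uint8)*255,(224,196),20); print("gauge",rect(cast("top",c,.0615)))
g=cv2.cvtColor(im,cv2.COLOR_BGR2LAB)[...,1]; w=g[:,:]; print(np.median(g[220:250,275:280]),g[236,294],g[225,294])
m=(g.astype(int)>np.median(g[220:250,275:280])+5).astype(np.uint8)*255; m=cv2.morphologyEx(m,cv2.MORPH_CLOSE,np.ones((5,5),np.uint8))
c=blob(m,(294,234),18); print("pot",rect(cast("top",c,.014)))
cv2.polylines(im,[c.astype(int)],True,(255,0,0),1)
cv2.imwrite("pics/t3.png",cv2.resize(im[150:290,190:390],(800,560),interpolation=cv2.INTER_NEAREST))
E
```

```text
gauge (array([525.1, 266.7]), array([49.2, 67.5]), np.float64(0.244))
132.0 141 140
pot (array([439.8, 106.4]), array([41.7, 44.5]), np.float64(-0.007))
```

View pics/t3.png

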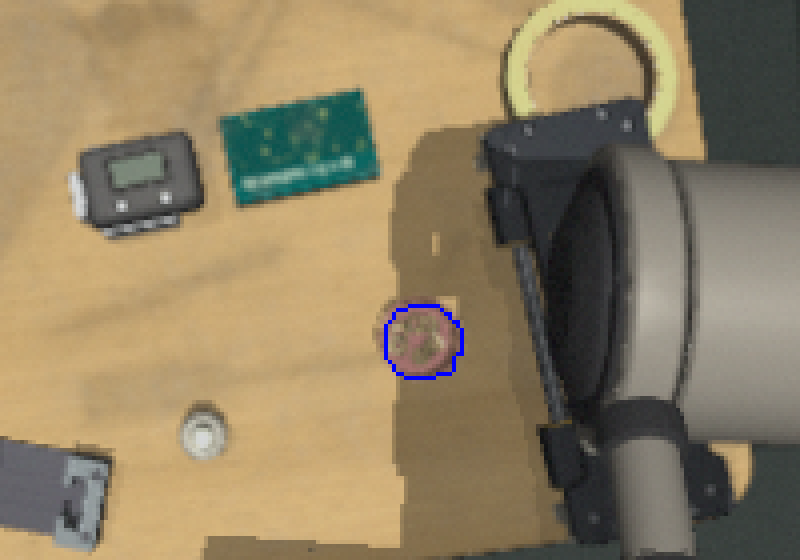

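The gauge lies on the block, offset about 5 mm and with an apparent skew of about 0.06 rad, both within limits. The pot centre is at crop (419,337), roughly x 0.4435, y 0.1095 for the tool. On to the pot.

```bash
python3 go.py 443.5 109.5 60 1.775; python3 go.py 443.5 109.5 4 1.775 |tail -1
```

```text
t 13.4 [447.   45.3 121.8] [-3.139e+00  2.000e-03  1.773e+00] open 0.0801
shift [0.0636 0.0094 0.0618] az -0.002
shift [0.0636 0.0094 0.1178] az -0.002
```

Emit:
{"api": "arm_command", "payload": {
  "moves": [
    [[0.015, 0.002, 0.01], [0, 0, 0], 0.08],
    [[0.04, 0.005, 0.03], [0, 0, 0], 0.08],
    [[0.06, 0.008, 0.05], [0, 0, 0], 0.08],
    [[0.06, 0.008, 0.06], [0, 0, 0], 0.08],
    [[0.06, 0.008, 0.06], [0, 0, 0], 0.08]
  ]
}}

```text
time: 13.9
tool_pos: [0.4454, 0.1126, 0.0607]
tool_rot: [-3.14, -0.0, 1.776]
contact_force: [0.4, -0.4, -0.4]
opening: 0.0801
grip_force: 0.0
```

```bash
python3 go.py 443.5 109.5 4 1.775
```

```text
t 13.9 [445.4 112.6  60.7] [-3.14  -0.     1.776] open 0.0801
shift [-0.0027 -0.0025  0.0567] az 0.001
```

Emit:
{"api": "arm_command", "payload": {
  "moves": [
    [[-0.001, -0.0015, 0.02], [0, 0, 0], 0.08],
    [[-0.001, -0.0015, 0.038], [0, 0, 0], 0.08],
    [[-0.001, -0.0015, 0.05], [0, 0, 0], 0.08],
    [[-0.001, -0.0015, 0.056], [0, 0, 0], 0.08],
    [[-0.001, -0.0015, 0.056], [0, 0, 0], 0.08]
  ]
}}

```text
time: 14.4
tool_pos: [0.445, 0.1108, 0.0054]
tool_rot: [-3.142, 0.0, 1.774]
contact_force: [0.8, 0.2, -0.5]
opening: 0.0798
grip_force: 0.0
```

Emit:
{"api": "arm_command", "payload": {
  "moves": [
    [[0, 0, 0], [0, 0, 0], 0.065],
    [[0, 0, 0], [0, 0, 0], 0.055],
    [[0, 0, 0], [0, 0, 0], 0.05],
    [[0, 0, 0], [0, 0, 0], 0.044],
    [[0, 0, 0], [0, 0, 0], 0.04]
  ],
  "squeeze": 8
}}

```text
time: 14.9
tool_pos: [0.4448, 0.1114, 0.0055]
tool_rot: [3.141, -0.0, 1.775]
contact_force: [-0.6, 0.1, 2.8]
opening: 0.046
grip_force: 8.0
```

Emit:
{"api": "arm_command", "payload": {
  "moves": [
    [[0, 0, 0], [0, 0, 0], 0.04],
    [[0, 0, -0.01], [0, 0, 0], 0.04],
    [[0, 0, -0.03], [0, 0, 0], 0.04],
    [[0, 0, -0.06], [0, 0, 0], 0.04],
    [[0, 0, -0.09], [0, 0, 0], 0.04]
  ]
}}

```text
time: 15.4
tool_pos: [0.4442, 0.1113, 0.0965]
tool_rot: [-3.141, -0.0, 1.775]
contact_force: [0.5, 1.2, -0.5]
opening: 0.0466
grip_force: 8.0
```

```bash
python3 go.py 554.5 176 94 1.775
```

```text
t 15.4 [444.2 111.3  96.5] [-3.141 -0.     1.775] open 0.0466
shift [0.041  0.1211 0.0025] az -0.0
```

Emit:
{"api": "arm_command", "payload": {
  "moves": [
    [[0.006, 0.018, 0], [0, 0, 0], 0.04],
    [[0.016, 0.048, 0], [0, 0, 0], 0.04],
    [[0.027, 0.08, 0], [0, 0, 0], 0.04],
    [[0.036, 0.107, 0], [0, 0, 0], 0.04],
    [[0.041, 0.1215, 0], [0, 0, 0], 0.04]
  ]
}}

```text
time: 15.9
tool_pos: [0.5571, 0.1772, 0.0958]
tool_rot: [3.14, -0.0, 1.775]
contact_force: [0.6, 0.3, -1.0]
opening: 0.0466
grip_force: 8.0
```

```bash
python3 go.py 555 176.3 40 1.775;python3 - <<'E'
from h import *
im=robot.read_camera("scene")[...,::-1]; cv2.imwrite("pics/s4.png",cv2.resize(im[120:260,180:340],(640,560),interpolation=cv2.INTER_CUBIC))
E
```

```text
t 15.9 [557.1 177.2  95.8] [ 3.14  -0.     1.775] open 0.0466
shift [-0.0005 -0.0022  0.0558] az 0.0
```

View pics/s4.png

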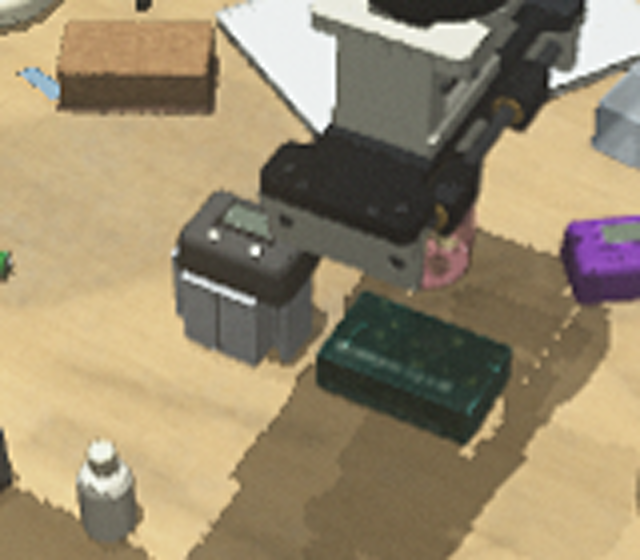

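```bash
python3 - <<'E'
from h import *
t=np.linspace(0,6.283,60)
for off in (0,.005,.01):
    cx,cy=.5545+off*.203,.1765-off*.979
    for z in (.091,.119):
        p=(proj("scene",np.c_[cx+.024*np.cos(t),cy+.024*np.sin(t),0*t+z])-[180,120])*4; print(off,z,p.min(0).round(),p.max(0).round())
E
```

```text
0 0.091 [369. 225.] [468. 294.]
0 0.119 [370. 183.] [471. 252.]
0.005 0.091 [378. 228.] [478. 298.]
0.005 0.119 [379. 186.] [481. 256.]
0.01 0.091 [387. 232.] [487. 301.]
0.01 0.119 [389. 189.] [490. 259.]
```

The pot's right edge at about column 475 matches a pot centred in the grip to within 2 mm. Lower it.

Emit:
{"api": "arm_command", "payload": {
  "moves": [
    [[0, -0.001, 0.02], [0, 0, 0], 0.04],
    [[0, -0.001, 0.04], [0, 0, 0], 0.04],
    [[0, -0.001, 0.053], [0, 0, 0], 0.04],
    [[0, -0.001, 0.06], [0, 0, 0], 0.04],
    [[0, -0.001, 0.062], [0, 0, 0], 0.04]
  ]
}}

```text
time: 16.45
tool_pos: [0.554, 0.1757, 0.0329]
tool_rot: [-3.141, -0.0, 1.775]
contact_force: [-0.1, -0.6, -0.3]
opening: 0.0463
grip_force: 8.0
```

Emit:
{"api": "arm_command", "payload": {
  "moves": [
    [[0, 0, 0.0005], [0, 0, 0], 0.04],
    [[0, 0, 0.001], [0, 0, 0], 0.04],
    [[0, 0, 0.0015], [0, 0, 0], 0.04],
    [[0, 0, 0.002], [0, 0, 0], 0.04],
    [[0, 0, 0.002], [0, 0, 0], 0.04]
  ]
}}

```text
time: 16.95
tool_pos: [0.5546, 0.176, 0.0316]
tool_rot: [3.141, -0.0, 1.775]
contact_force: [-0.5, -0.4, 0.8]
opening: 0.0468
grip_force: 8.0
```

Emit:
{"api": "arm_command", "payload": {
  "moves": [
    [[0, 0, 0.0005], [0, 0, 0], 0.04],
    [[0, 0, 0.001], [0, 0, 0], 0.046],
    [[0, 0, 0.001], [0, 0, 0], 0.055],
    [[0, 0, 0.001], [0, 0, 0], 0.068],
    [[0, 0, 0.001], [0, 0, 0], 0.078]
  ]
}}

```text
time: 17.45
tool_pos: [0.5543, 0.1759, 0.0301]
tool_rot: [-3.141, -0.0, 1.775]
contact_force: [-0.5, -0.3, -0.0]
opening: 0.0661
grip_force: 0.0
```

Emit:
{"api": "arm_command", "payload": {
  "moves": [
    [[0, 0, -0.008], [0, 0, 0], 0.08],
    [[0, 0, -0.025], [0, 0, 0], 0.08],
    [[0, 0, -0.05], [0, 0, 0], 0.08],
    [[0, 0, -0.075], [0, 0, 0], 0.08],
    [[0, 0, -0.1], [0, 0, 0], 0.08]
  ]
}}

```text
time: 17.95
tool_pos: [0.5543, 0.1759, 0.1317]
tool_rot: [3.141, -0.0, 1.775]
contact_force: [0.7, -0.5, 0.5]
opening: 0.0801
grip_force: 0.0
```

```bash
python3 go.py 389.5 233 110 1.775
```

```text
t 17.95 [554.3 175.9 131.7] [ 3.141 -0.     1.775] open 0.0801
shift [ 0.0893 -0.1498  0.0217] az -0.0
```

Emit:
{"api": "arm_command", "payload": {
  "moves": [
    [[0.015, -0.026, 0], [0, 0, 0], 0.07],
    [[0.037, -0.062, 0.005], [0, 0, 0], 0.06],
    [[0.06, -0.1, 0.01], [0, 0, 0], 0.06],
    [[0.08, -0.135, 0.015], [0, 0, 0], 0.06],
    [[0.089, -0.15, 0.02], [0, 0, 0], 0.06]
  ]
}}

```text
time: 18.45
tool_pos: [0.386, 0.2331, 0.1105]
tool_rot: [-3.14, -0.0, 1.776]
contact_force: [0.9, -0.7, -0.3]
opening: 0.0599
grip_force: 0.0
```

```bash
python3 go.py 390 233 15 1.775;python3 - <<'E'
from h import *
im=robot.read_camera("top")[...,::-1]; cv2.imwrite("pics/t4.png",cv2.resize(im[150:290,190:390],(800,560),interpolation=cv2.INTER_CUBIC))
E
```

```text
t 18.45 [386.  233.1 110.5] [-3.14  -0.     1.776] open 0.0599
shift [-0.0009  0.0038  0.0955] az 0.001
```

View pics/t4.png

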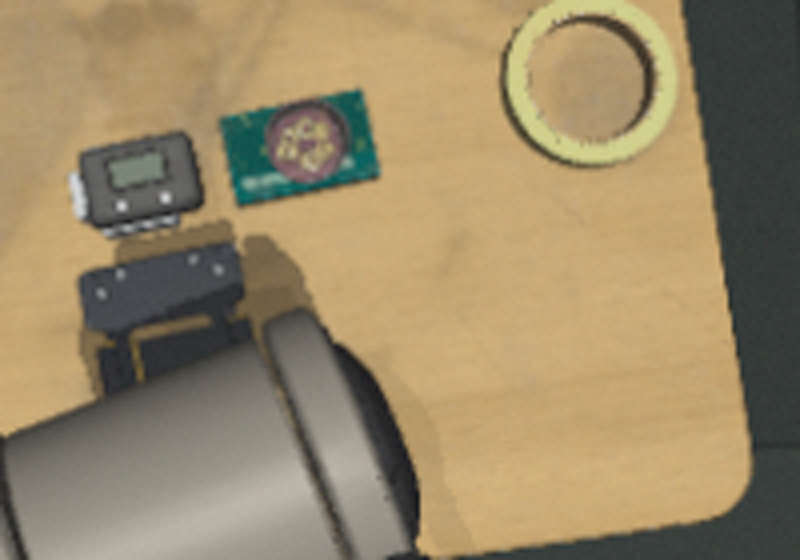

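The pot sits centred on the carton at (307,141). Next, grip the bottle.

Emit:
{"api": "arm_command", "payload": {
  "moves": [
    [[0, 0.002, 0.02], [0, 0, 0], 0.06],
    [[0, 0.002, 0.045], [0, 0, 0], 0.06],
    [[0, 0.002, 0.07], [0, 0, 0], 0.06],
    [[0, 0.002, 0.088], [0, 0, 0], 0.06],
    [[0, 0.002, 0.098], [0, 0, 0], 0.06]
  ]
}}

```text
time: 19.0
tool_pos: [0.3915, 0.2328, 0.0113]
tool_rot: [-3.141, 0.0, 1.775]
contact_force: [0.9, 0.2, 0.0]
opening: 0.0599
grip_force: 0.0
```

Emit:
{"api": "arm_command", "payload": {
  "moves": [
    [[0, 0, 0], [0, 0, 0], 0.05],
    [[0, 0, 0], [0, 0, 0], 0.04],
    [[0, 0, 0], [0, 0, 0], 0.03],
    [[0, 0, 0], [0, 0, 0], 0.022],
    [[0, 0, 0], [0, 0, 0], 0.02]
  ],
  "squeeze": 10
}}

```text
time: 19.5
tool_pos: [0.3917, 0.2332, 0.0129]
tool_rot: [3.14, -0.0, 1.775]
contact_force: [-1.0, -0.2, 3.8]
opening: 0.0269
grip_force: 10.0
```

Emit:
{"api": "arm_command", "payload": {
  "moves": [
    [[0, 0, 0], [0, 0, 0], 0.02],
    [[0, 0, -0.01], [0, 0, 0], 0.02],
    [[0, 0, -0.03], [0, 0, 0], 0.02],
    [[0, 0, -0.06], [0, 0, 0], 0.02],
    [[0, 0, -0.1], [0, 0, 0], 0.02]
  ]
}}

```text
time: 20.0
tool_pos: [0.3903, 0.2326, 0.1127]
tool_rot: [-3.138, 0.0, 1.775]
contact_force: [1.2, 0.8, -0.3]
opening: 0.0269
grip_force: 10.0
```

```bash
python3 go.py 450 100 112 1.775 573.5 92 112 1.775
```

```text
t 20.0 [390.3 232.6 112.7] [-3.138  0.     1.775] open 0.0269
shift [-0.1419  0.0316  0.0007] az -0.0
shift [-0.0329  0.1193 -0.    ] az -0.0
```

Opening is 26.9 mm, so the bottle is held. Carry it to the gap.

Emit:
{"api": "arm_command", "payload": {
  "moves": [
    [[-0.02, 0.004, 0], [0, 0, 0], 0.02],
    [[-0.05, 0.011, 0], [0, 0, 0], 0.02],
    [[-0.085, 0.019, 0], [0, 0, 0], 0.02],
    [[-0.12, 0.027, 0], [0, 0, 0], 0.02],
    [[-0.142, 0.032, 0], [0, 0, 0], 0.02]
  ]
}}

```text
time: 20.5
tool_pos: [0.4524, 0.0986, 0.1129]
tool_rot: [3.141, 0.0, 1.774]
contact_force: [-0.2, -1.2, -1.0]
opening: 0.0268
grip_force: 10.0
```

Emit:
{"api": "arm_command", "payload": {
  "moves": [
    [[-0.005, 0.018, 0], [0, 0, 0], 0.02],
    [[-0.014, 0.05, 0], [0, 0, 0], 0.02],
    [[-0.023, 0.083, 0], [0, 0, 0], 0.02],
    [[-0.03, 0.108, 0], [0, 0, 0], 0.02],
    [[-0.033, 0.119, 0], [0, 0, 0], 0.02]
  ]
}}

```text
time: 21.0
tool_pos: [0.5769, 0.0919, 0.1126]
tool_rot: [3.14, 0.0, 1.774]
contact_force: [0.3, -0.8, -0.5]
opening: 0.0267
grip_force: 10.0
```

```bash
python3 go.py 573.5 92 15 1.775
```

```text
t 21.0 [576.9  91.9 112.6] [3.14  0.    1.774] open 0.0267
shift [ 0.0008 -0.0033  0.0976] az -0.001
```

Emit:
{"api": "arm_command", "payload": {
  "moves": [
    [[0, -0.001, 0.025], [0, 0, 0], 0.02],
    [[0, -0.001, 0.055], [0, 0, 0], 0.02],
    [[0, -0.001, 0.078], [0, 0, 0], 0.02],
    [[0, -0.001, 0.092], [0, 0, 0], 0.02],
    [[0, -0.001, 0.098], [0, 0, 0], 0.02]
  ]
}}

```text
time: 21.5
tool_pos: [0.5732, 0.0921, 0.0133]
tool_rot: [-3.14, -0.0, 1.775]
contact_force: [-0.4, 0.3, -0.4]
opening: 0.0266
grip_force: 10.0
```

Emit:
{"api": "arm_command", "payload": {
  "moves": [
    [[0, 0, 0.0005], [0, 0, 0], 0.02],
    [[0, 0, 0.001], [0, 0, 0], 0.02],
    [[0, 0, 0.0015], [0, 0, 0], 0.02],
    [[0, 0, 0.002], [0, 0, 0], 0.02],
    [[0, 0, 0.002], [0, 0, 0], 0.02]
  ]
}}

```text
time: 22.0
tool_pos: [0.5742, 0.0921, 0.0129]
tool_rot: [3.14, 0.0, 1.775]
contact_force: [0.3, 0.0, 1.1]
opening: 0.0269
grip_force: 10.0
```

Emit:
{"api": "arm_command", "payload": {
  "moves": [
    [[0, 0, 0.0005], [0, 0, 0], 0.022],
    [[0, 0, 0.0005], [0, 0, 0], 0.028],
    [[0, 0, 0.0005], [0, 0, 0], 0.036],
    [[0, 0, 0.0005], [0, 0, 0], 0.048],
    [[0, 0, 0.0005], [0, 0, 0], 0.055]
  ]
}}

```text
time: 22.5
tool_pos: [0.5737, 0.0921, 0.0116]
tool_rot: [-3.141, -0.0, 1.775]
contact_force: [-0.2, -0.5, 0.0]
opening: 0.0475
grip_force: 0.0
```

Emit:
{"api": "arm_command", "payload": {
  "moves": [
    [[0, 0, -0.01], [0, 0, 0], 0.055],
    [[0, 0, -0.03], [0, 0, 0], 0.055],
    [[0, 0, -0.06], [0, 0, 0], 0.055],
    [[0, 0, -0.1], [0, 0, 0], 0.055],
    [[0, 0, -0.14], [0, 0, 0], 0.055]
  ]
}}

```text
time: 23.0
tool_pos: [0.5734, 0.0921, 0.1536]
tool_rot: [-3.141, -0.0, 1.775]
contact_force: [0.9, -0.1, -0.2]
opening: 0.0554
grip_force: 0.0
```

Emit:
{"api": "arm_command", "payload": {
  "moves": [
    [[0, -0.03, 0], [0, 0, 0], 0.055],
    [[0, -0.07, 0], [0, 0, 0], 0.055],
    [[0, -0.11, 0], [0, 0, 0], 0.055],
    [[0, -0.14, 0], [0, 0, 0], 0.055],
    [[0, -0.16, 0], [0, 0, 0], 0.055]
  ]
}}

```text
time: 23.5
tool_pos: [0.4149, 0.0595, 0.1524]
tool_rot: [3.142, -0.0, 1.775]
contact_force: [0.9, -0.5, 0.3]
opening: 0.0548
grip_force: 0.0
```

```bash
python3 - <<'E'
from h import *
im=np.ascontiguousarray(robot.read_camera("top")[...,::-1]); s=robot.read_camera("scene")[...,::-1]
H,S,V=cv2.split(cv2.cvtColor(im,cv2.COLOR_BGR2HSV))
c=blob((V<120).astype(np.uint8)*255,(224,196),20); print("gauge",rect(cast("top",c,.0615)))
cv2.imwrite("pics/end.png",np.vstack([cv2.resize(im[140:240,190:390],(600,300),interpolation=cv2.INTER_CUBIC),cv2.resize(s[120:270,150:400],(600,300),interpolation=cv2.INTER_CUBIC)]))
E
```

```text
gauge (array([523.9, 266. ]), array([51.6, 67.1]), np.float64(0.198))
```

View pics/end.png

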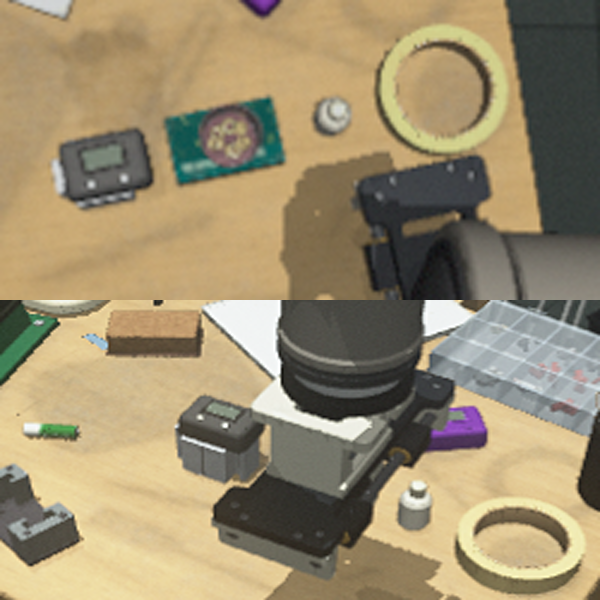

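The final view shows the gauge on the block, the pot centred on the carton, and the bottle upright in the middle of the gap at (332,115) in the top half. The gauge is about 5 to 6 mm off the block's centre, against a 12 mm limit. I'm handing in.

```bash
python3 -c "
from cell import robot
print(robot.hand_in())"
```

```text
the job is handed in; nothing more can be done
None
```

The job is handed in, with no verdict returned: the block, gauge, pot and bottle are all placed within limits by my camera checks, the gauge about 5–6 mm off the block's centre against a 12 mm limit, and the battery and sanding block were left alone.

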